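Clamp a tray of open vials in the capping vice

TASK

Set the clear tray of open (uncapped) vials gently down flat on the grey bed of the blue capping vice, between the jaw and the sprung stop, and let go of it. Then wind the ratchet knob clockwise until the jaw has just pushed the tray snug against the stop, give it two clicks more and no further (over-tightening cracks the tray), and ease the knob back until the pawl carries the load before letting go, never letting it snap back. Leave the capped tray, the loose vials, the bottle and the wrench where they are.

Things in the scene. Friction and masses are not known exactly. Their poses are not given: they have to be found in the camera images.
- tray: The tray to clamp: clear plastic block, 50 mm wide (its x), 100 mm long (its y), 36 mm high, holding 2 x 4 cream vials whose narrow open necks rise to 56 mm above its underside (the vials keep within 42 x 90 mm). About 0.3 kg. Origin: centre of the underside; z up. Take it from above across its 50 mm width, anywhere below 36 mm. End for end it is the same.
- tray_capped: A second tray of the same size whose vials already wear black caps with a red ring. Leave it alone.
- bed: Slick grey bed plate of the vice, 62 mm wide (x), from y = -56 to +90 mm; the tray stands on it, length along y. Origin: centre of its upper face, 16 mm above the table; z up. Two steel rails, 6 mm high, 31 to 38 mm either side of the centre line. The jaw clamps toward +y; at the start its face is at y = -55 mm, so a tray set with its origin on the bed's origin is 5 mm clear of it.
- fence (a point): Middle of the top edge, bed side, of the blue fence (38 mm higher than the bed, 104 mm from its origin). It carries the stop: a steel barrel with a sprung plunger (1.7 N per mm, gives 13 mm), its round rubber tip 22 mm across, on the centre line 18 mm above the bed. The free tip is at y = +55 to +77 mm from the bed's origin: set by hand, different each time, not measured.
- jaw: Steel jaw block of the vice with a rubber face toward the stop, 56 mm wide, 36 mm high. Origin: on the centre line, just above the bed's height, 25 mm behind the rubber face. The knob drives it, 15 mm toward the stop per radian; it pushes the tray before it, first freely along the bed, then against the sprung stop, so that position alone does not show when the stop is met.
- knob (a joint): Angle of the ratchet knob, rad: 0 as found, growing clockwise seen from above, which moves the jaw toward the stop. The pawl catches every 0.314 rad (0, 0.314, 0.628 ...; 20 teeth), one click being 4.7 mm of jaw. It drops in within 0.06 rad of the catch angle. Let go between clicks, the knob springs back to the last catch and no further. Limit 3.1 rad; the job takes 4 to 8 clicks.
- ratchet (a point): Top centre of the steel ratchet wheel (76 mm across) on the knob axis, 61 mm above the table, 147 mm from the bed's origin toward its -y. The brass pawl reaches 64 mm. Free turning takes 0.02 to 0.08 N m, most just before a click; pushing the tray adds about 0.01; against the stop each radian adds about 0.37 N m, each click about 7.7 N on the tray.
- knob_grip (a point): Point on the knob's vertical axis at the height to grip its black bar handle, 95 mm above the table. The bar is 54 mm long (this point's x), 16 mm thick (its y), 28 mm high, its top 8 mm above this point. Keep fingertips over 68 mm above the table. The point turns with the knob. Turn at most about 1.4 rad a grip, then let the pawl hold and grip again.
- vial_black: Loose black vial standing upright, 25 mm across, 62 mm high, origin under its centre. Leave it alone.
- vial_cream: Loose cream vial standing upright, 25 mm across, 55 mm high, origin under its centre. Leave it alone.
- water: Water bottle with blue cap, 64 mm across, 200 mm high, origin under its centre. Leave it alone.
- cap_wrench: Steel wrench lying on the table, 170 mm long along its x, about 20 mm high, origin under its middle. Leave it alone.

How it is judged (in metres and radians):
On the way, in this order (a step that is already met when the one before it is completed fails the run):
1. the tray of open vials stands flat on the bed, let go, the jaw not yet pressing it (x of tray in the frame of bed between -0.006 and 0.006 m and y of tray in the frame of bed between -0.01 and 0.045 m and z of tray in the frame of bed between -0.003 and 0.004 m and angle between tray's own z axis and vertical below 0.06 rad and contact force between the fingers and tray below 0.05 N and contact force between jaw and tray below 1 N), for 0.2 s.
2. the jaw has pushed the tray against the stop (contact force between jaw and tray above 4 N), for 0.1 s.
At the end, for the whole second after the job is handed in: The tray stands flat on the bed (4 mm, 0.06 rad) within 6 mm of its centre line and -10 to +45 mm along it, at rest; the knob rests on the pawl, let go, at the second click after the tray met the stop: the jaw presses the tray with 6 to 17.6 N (a click is about 7.7 N) (x of tray in the frame of bed between -0.006 and 0.006 m and y of tray in the frame of bed between -0.01 and 0.045 m and z of tray in the frame of bed between -0.003 and 0.004 m and angle between tray's own z axis and vertical below 0.06 rad and contact force between jaw and tray between 6 and 17.6 N and velocity of joint knob between -0.02 and 0.02 rad/s and linear speed of tray below 0.01 m/s); the robot touches nothing.
It fails at once if the tray is over-tightened: the jaw presses it with more than 24 N (contact force between jaw and tray above 24 N).
It fails at once if the knob snaps back faster than 3.5 rad/s (velocity of joint knob below -3.5 rad/s).
It fails at once if the tray is dropped or rammed on the bed with more than 60 N (contact force between tray and bed above 60 N).
It fails at once if the capped tray, a loose vial, the bottle or the wrench is moved more than 25 mm (distance of any of tray_capped, vial_black, vial_cream, water, cap_wrench from where it was at the start of the episode above 0.025 m).
It also fails if it takes over 72 s, if anything falls off the work surface, if the arm or the gripper's body presses on something with over 40 N, if the wrist force passes 120 N, or if a joint passes its speed limit or range.

ROBOT

A 6-joint arm with a two-finger parallel gripper is mounted at the origin on the work surface. World frame = base frame: x ahead of the robot, y to its left, z up, the work surface at z = 0. Lengths are in mm, angles in degrees, forces in N, time in s.
With the tool pointing down it reaches from about 350 to 850 mm from the base axis. Payload 8.1 kg.
Tool frame: the origin (TCP) lies between the finger pads; the fingertips stand 22 mm ahead of it and the grasp point (between the pads) lies 3 mm ahead of it; z points along the fingers, y is the line along which they close (so a half turn about z gives the same grasp; the last joint's range is limited). The gripper opens to 85 mm and grips with 20 to 120 N. Pads are 22 mm wide; open, the fingers measure 114 mm over their backs; the gripper's body (76 mm by 85 mm) begins 54 mm behind the grasp point. The pads swing forward as they close: fully open they stand 13 mm farther back than shut.
Start: joints at [-77.601, 7.471, 85.268, -0, 87.261, -4.893], TCP at [178.364, -572.88, 253.292] pointing down, gripper open.
Joint ranges: [-169.43, 169.43], [-51.17, 129.36], [1.28, 143.12], [-76.62, 256.62], [0, 156.53], [-152.29, 152.29]. Speed limits (degrees/s): [136.94, 136.94, 159.86, 180, 180, 180].

INTERFACE

Orientations are given as [roll, pitch, yaw] about the fixed x, y, z axes, in that order (R = Rz(yaw) Ry(pitch) Rx(roll)).
In Python, from bench import r, vision gives the robot as it stands.
- The arm moves only by the tool step_arm, never from a script. Its argument "targets" is a list that holds one entry, the list of rows, each a list of 6 numbers: the shift along the world's x, y, z in mm, then the turn, a rotation vector about the world's x, y, z in rad. In form: [[[x, y, z, rx, ry, rz], ...]]. A call has 1 to 12 rows; each row is the pose to reach, as a shift and turn from the pose commanded when the call began; what a row does not reach only later rows make up. A row lasts 1/12 s, in which the tool goes at most 41.7 mm and 7.16 degrees, less where a joint would pass 70% of its speed; a pose out of reach is approached as far as the arm can. A call with a gripper value outside its range is refused whole. "fingers" is the gripper's target within -1 to 1 (shut at 1, half-way at 0, fully open at -1), set as the call begins (left out, the last holds). The fingers move at their own pace and stop on an object; "newtons" is the grip in N (left out, the last holds). Time passes only in rows, so rows that repeat a pose let the fingers close. It gives the time, the measured TCP pose, the force, the opening and the grip force at its end, in the units of the state.
- r.sense(): the state, without advancing time (a new reading comes with each control period).
- vision.snapshot(name): name is "scene" or "top" or "wrist"; returns a dict with "img" (480x640x3 uint8, blue, green, red), "mtx" (3x3 intrinsics, pixels), "eye" and "attitude" of the camera in the world. Camera axes: x right, y up, looking along -z (the intrinsics and any distortion apply to the point x, -y, -z); pixel columns grow to the right and rows downward; lengths in mm; the calibration is good to about 2 mm. A picture is of the moment at which its call begins. There is no depth.
- r.hand_in(): hands the job in; it is judged then, once.
The state is a dict: "time": time; "joint_pos": joint angles; "qd": joint speeds; "joint_efforts": joint torques, N m; "tool_pos": TCP position; "tcp_rot": TCP orientation; "ft_force": force on the tool from outside, world axes, zero at the start; "wrist_torque": the same for the moment, N m; "finger_gap": finger opening in mm; "grip_force": force on a finger pad.
Only numpy, scipy, OpenCV 4.12 (cv2) and the standard library are available. Lean on these libraries where they do the work, as an engineer would, in place of code of your own. Each camera call takes 0.05 s, during which the arm holds its last target. There are 200 camera calls.

## Working session

There is one attempt and no reset: what is moved stays moved. The work goes in short steps, Python scripts to look and compute and a tool call to move; the robot and the scene stay as the last step left them, time stands still between calls to the robot, and variables do not carry over. Pictures are saved under pics/ and viewed, at most 10 in all, crops included, and the job is handed in when it is done.

Besides the shell and the picture viewer there is one more tool, called after ">>>" by a JSON object that holds its "api" and its "payload", one argument or row to a line. step_arm: Moves the arm, as the interface text tells. Its arguments: {"type":"object","properties":{"targets":{"type":"array"},"fingers":{"type":"number"},"newtons":{"type":"number"}},"required":["targets"]}

```bash
mkdir -p pics; python3 - <<'E'
from bench import r, vision
import cv2,numpy as np,json
s=r.sense(); print(s)
for n in("scene","top"):
    d=vision.snapshot(n); cv2.imwrite(f"pics/{n}0.png",d["img"]); print(n,d["mtx"],d["eye"],d["attitude"],[k for k in d])
E
```

```text
{'time': 0.0, 'joint_pos': array([-7.76014669e+01,  7.51565049e+00,  8.53285823e+01, -7.22282895e-04,
        8.72626997e+01, -4.89215054e+00]), 'qd': array([-0.03629707, -0.03312331,  0.17656725,  0.01630758,  0.17137112,
        0.04433211]), 'joint_efforts': array([ 2.33593317e-03, -5.69399929e+01, -5.00552666e+01, -6.69783572e-05,
        1.46810169e-02, -1.42044149e-05]), 'tool_pos': array([ 178.24795487, -572.37645261,  252.24543178]), 'tcp_rot': array([-1.79893396e+02, -8.40047423e-03,  1.72907110e+01]), 'ft_force': array([0.66326149, 0.43189961, 0.308958  ]), 'wrist_torque': array([-0.00129564,  0.03208847,  0.0292387 ]), 'grip_force': 0.0, 'finger_gap': 85.40817883495015}
scene [[589.93057023   0.         322.08716751]
 [  0.         589.93057023 233.42468438]
 [  0.           0.           1.        ]] [1268.759304    132.08641412  924.90361348] [ 41.55699514  -0.77127233 102.18044141] ['img', 'mtx', 'eye', 'attitude']
top [[464.8608988    0.         316.84495659]
 [  0.         464.8608988  250.76034187]
 [  0.           0.           1.        ]] [ 343.59988324  -16.85054497 1163.64504532] [ 12.00061609   0.27803545 -87.87021797] ['img', 'mtx', 'eye', 'attitude']
```

View pics/scene0.png

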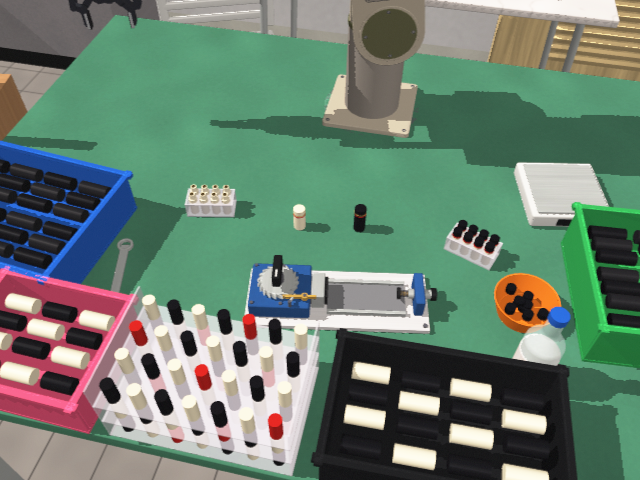

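View pics/top0.png

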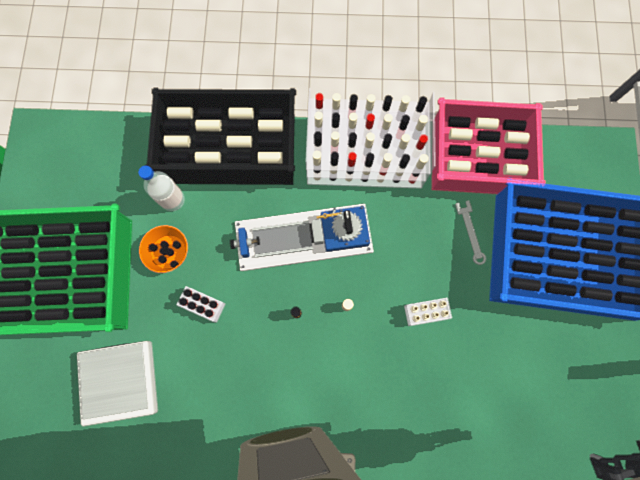

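The scene view shows the open tray at about (211,201) and the vice at about (340,295), with its knob at (277,270). In the top view the open tray is at (429,312), the vice bed at (284,238), the knob at (348,225) and the fence at (241,242).

```bash
cat > h.py <<'E'
import numpy as np,cv2
from scipy.spatial.transform import Rotation as R
def rot(d): return R.from_euler('xyz',d["attitude"],degrees=True).as_matrix()
def p2w(d,u,v,z):
    K=d["mtx"]; c=np.array([(u-K[0,2])/K[0,0],-(v-K[1,2])/K[1,1],-1.]); w=rot(d)@c
    return d["eye"]+w*(z-d["eye"][2])/w[2]
def w2p(d,P):
    c=rot(d).T@(np.asarray(P,float)-d["eye"]); K=d["mtx"]
    return np.array([K[0,0]*c[0]/-c[2]+K[0,2],-K[1,1]*c[1]/-c[2]+K[1,2]])
E
python3 - <<'E'
from h import *
from bench import vision
d=vision.snapshot("top")
im=d["img"]
cv2.imwrite("pics/c1.png",cv2.resize(im[195:335,220:460],None,fx=3.3,fy=3.3,interpolation=cv2.INTER_CUBIC))
for n,u,v,z in(("tray",429,312,36),("knob",348,223,103),("bed",284,238,16),("fence",246,242,54)): print(n,p2w(d,u,v,z).round(1))
s=vision.snapshot("scene")
for n,u,v,z in(("tray",211,196,36),("knob",278,261,103)): print(n,p2w(s,u,v,z).round(1))
E
```

```text
tray [ 441.9 -278.2   36. ]
knob [638.4 -74.4 103. ]
bed [617.3  82.4  16. ]
fence [594.8 171.7  54. ]
tray [ 444.5 -275.2   36. ]
knob [636.  -73.7 103. ]
```

View pics/c1.png

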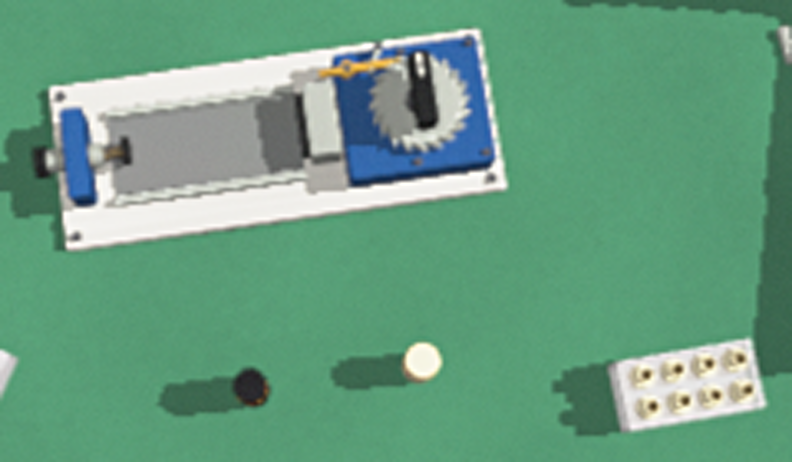

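The crop shows the tray and vice bed both yawed about 10°. The jaw is on the knob side and the bar runs roughly across the vice. I'll move over the tray now and look from close up.

>>> {"api": "step_arm", "payload": {
  "targets": [
    [[22,25,0,0,0,0.12],[44,49,0,0,0,0.24],[66,74,0,0,0,0.36],[88,99,0,0,0,0.48],[110,123,0,0,0,0.6],[132,148,0,0,0,0.72],[154,173,0,0,0,0.84],[177,197,0,0,0,0.96],[199,222,0,0,0,1.08],[221,247,0,0,0,1.2],[243,271,0,0,0,1.32],[265,296,0,0,0,1.44]]
  ],
  "fingers": -1
}}

```text
time: 1.2
tool_pos: [444.1, -275.5, 253.2]
tcp_rot: [-180.0, 0.0, 100.1]
ft_force: [0.1, 0.7, -0.0]
finger_gap: 85.2
grip_force: 0.0
```

```bash
python3 - <<'E'
from h import *
from bench import r,vision
d=vision.snapshot("wrist"); s=r.sense(); print(s["time"],s["tool_pos"],s["tcp_rot"],s["joint_pos"])
print(d["eye"],d["attitude"]); cv2.imwrite("pics/w1.png",d["img"])
np.save("w1.npy",d,allow_pickle=True)
E
```

```text
1.25 [ 447.39692041 -271.17394949  253.21313884] [ 1.79840638e+02 -1.39832818e-01  1.00818354e+02] [-36.97658206  -4.50382709  97.45910891   0.21226744  87.04126118
 -47.80569158]
[ 431.67185228 -206.04750968  373.5717319 ] [-16.22539549   0.03522062  10.09968257]
```

View pics/w1.png

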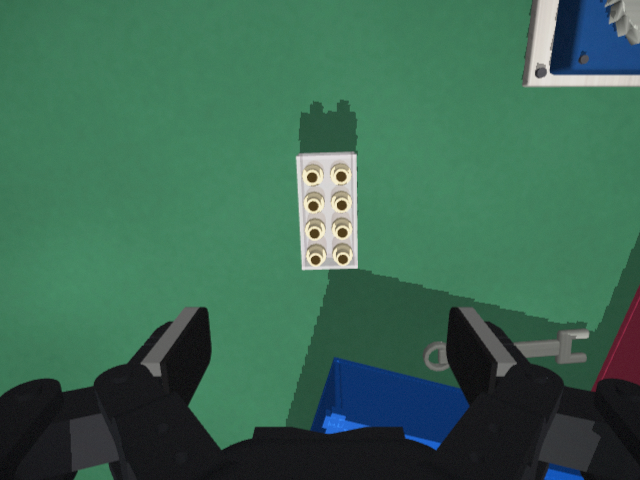

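The wrist picture shows the open tray between (297,155) and (357,268), with its eight neck openings from (313,177) to (343,258). A corner of the vice base is at top right.

```bash
cat > tray.py <<'E'
from h import *
def tray(d,pts,zneck=56):
    g=cv2.cvtColor(d["img"],cv2.COLOR_BGR2GRAY); P=[]
    for u,v in pts:
        w=g[v-6:v+7,u-6:u+7]; y,x=np.nonzero(w<110)
        P.append(p2w(d,u-6+x.mean(),v-6+y.mean(),zneck)[:2])
    P=np.array(P); c=P.mean(0); ax=np.linalg.svd(P-c)[2][0]; ax*=np.sign(ax[1])
    return P,c,np.degrees(np.arctan2(ax[1],ax[0]))-90
E
python3 - <<'E'
from tray import *
d=np.load("w1.npy",allow_pickle=True).item()
P,c,a=tray(d,[(313,177),(341,175),(314,204),(342,204),(315,231),(342,231),(316,259),(343,258)])
print(P.round(1),c,a)
for u,v in[(297,155),(355,153),(357,268),(303,269)]: print(p2w(d,u,v,36).round(1))
from bench import r
s=r.sense();print(s["tool_pos"],s["tcp_rot"])
E
```

```text
[[ 425.5 -247.7]
 [ 448.  -242.9]
 [ 430.3 -270.2]
 [ 452.6 -265.4]
 [ 435.1 -292.6]
 [ 457.5 -287.7]
 [ 439.5 -314.8]
 [ 461.9 -310.2]] [ 443.80051997 -278.92580218] 11.737400304136102
[ 410.3 -234.5   36. ]
[ 457.1 -224.5   36. ]
[ 478.4 -323.    36. ]
[ 430.9 -332.4   36. ]
[ 447.39692041 -271.17394949  253.21313884] [ 1.79840638e+02 -1.39832818e-01  1.00818354e+02]
```

>>> {"api": "step_arm", "payload": {
  "targets": [
    [[0.5,-2,-35,0,0,0.033],[0.5,-2,-70,0,0,0.033],[0.5,-2,-105,0,0,0.033],[0.5,-2,-140,0,0,0.033],[0.5,-2,-170,0,0,0.033],[0.5,-2,-195,0,0,0.033],[0.5,-2,-212,0,0,0.033],[0.5,-2,-223,0,0,0.033],[0.5,-2,-223,0,0,0.033],[0.5,-2,-223,0,0,0.033]]
  ]
}}

```text
time: 2.08
tool_pos: [443.7, -278.9, 30.3]
tcp_rot: [-180.0, -0.0, 101.7]
ft_force: [0.1, -0.5, 0.6]
finger_gap: 85.3
grip_force: 0.0
```

>>> {"api": "step_arm", "payload": {
  "targets": [
    [[0,0,0,0,0,0],[0,0,0,0,0,0],[0,0,0,0,0,0],[0,0,0,0,0,0],[0,0,0,0,0,0],[0,0,0,0,0,0],[0,0,0,0,0,0],[0,0,0,0,0,0]]
  ],
  "fingers": 1,
  "newtons": 30
}}

```text
time: 2.75
tool_pos: [444.9, -279.6, 31.9]
tcp_rot: [179.9, 0.1, 101.7]
ft_force: [-1.1, -0.3, 6.4]
finger_gap: 49.3
grip_force: 32.5
```

>>> {"api": "step_arm", "payload": {
  "targets": [
    [[0,0,30,0,0,0],[0,0,70,0,0,0],[0,0,110,0,0,0],[24,30,140,0,0,0],[47,60,165,0,0,0],[70,90,185,0,0,0],[94,120,200,0,0,0],[118,150,210,0,0,0],[141,180,220,0,0,0],[165,210,220,0,0,0],[180,230,220,0,0,0],[188,240,220,0,0,0]]
  ]
}}

```text
time: 3.75
tool_pos: [633.4, -35.0, 250.4]
tcp_rot: [179.9, -0.1, 101.9]
ft_force: [0.8, -0.2, -2.9]
finger_gap: 49.3
grip_force: 33.0
```

>>> {"api": "step_arm", "payload": {
  "targets": [
    [[0,0,0,0,0,0],[0,0,0,0,0,0],[0,0,0,0,0,0]]
  ]
}}

```text
time: 4.0
tool_pos: [631.1, -39.9, 249.9]
tcp_rot: [-179.9, 0.0, 101.7]
ft_force: [-0.3, -0.9, -3.0]
finger_gap: 49.4
grip_force: 33.0
```

```bash
python3 - <<'E'
from h import *
from bench import r,vision
d=vision.snapshot("wrist"); s=r.sense(); print(s["time"],s["tool_pos"],s["tcp_rot"],s["joint_pos"],s["ft_force"])
print(d["eye"],d["attitude"]); cv2.imwrite("pics/w2.png",d["img"])
np.save("w2.npy",d,allow_pickle=True)
E
```

```text
4.05 [631.13446339 -40.16127574 250.06528595] [-1.79950021e+02  1.30453180e-02  1.01615748e+02] [-8.26885326e+00  1.25791478e+01  7.98994699e+01 -2.92933185e-02
  8.75639450e+01 -1.98833395e+01] [ 0.30280993  0.50528414 -2.42027317]
[616.96046472  29.27600496 370.16472757] [-16.23059865   0.10950193  11.61787022]
```

View pics/w2.png

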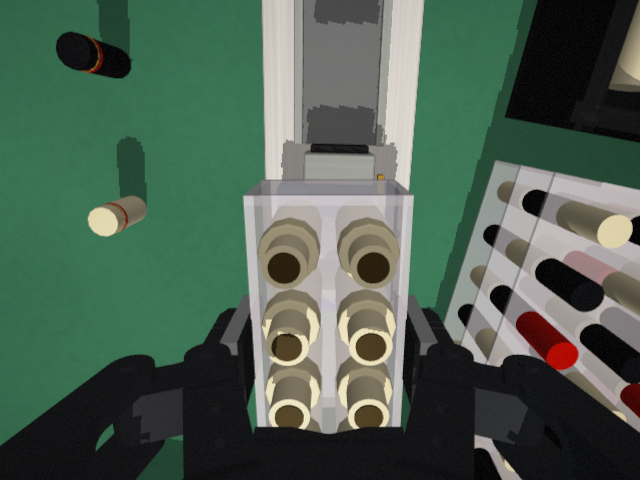

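The picture shows the grey bed between columns 303 and 381 (rows 0–140), the jaw's rubber face at row ~146 (columns 313–368) and the tray held straight in the fingers.

```bash
python3 - <<'E'
from h import *
d=np.load("w2.npy",allow_pickle=True).item()
im=d["img"]; g=cv2.cvtColor(im,cv2.COLOR_BGR2GRAY).astype(int)
for v in(40,70,95,130): print(v,list(g[v,258:312:1]),"|",list(g[v,370:430:1]))
print(list(zip(range(136,185),g[136:185,340])))
L=[];
P=lambda u,v,z:p2w(d,u,v,z)[:2].round(1)
print("bed edges",[P(u,v,16) for u,v in((303,70),(381,70))])
print("jaw rubber top",[P(u,148,52) for u in(313,368)],"jaw top corners",[P(u,152,52) for u in(305,375)])
t=np.array
from bench import vision
T=vision.snapshot("top")
for n,u,v,z in(("fence ends near bed",220+88/3.3,195+110/3.3,54),("",220+95/3.3,195+200/3.3,54),("ratchet",220+420/3.3,195+102/3.3,61),("barend",220+419/3.3,195+55/3.3,103),("barend",220+424/3.3,195+125/3.3,103)): print(n,p2w(T,u,v,z).round(1))
for n,z,y in(("x",0,0),): pass
E
```

```text
40 [np.int64(90), np.int64(91), np.int64(89), np.int64(92), np.int64(110), np.int64(176), np.int64(201), np.int64(197), np.int64(196), np.int64(199), np.int64(199), np.int64(200), np.int64(202), np.int64(202), np.int64(197), np.int64(196), np.int64(197), np.int64(198), np.int64(199), np.int64(205), np.int64(207), np.int64(208), np.int64(203), np.int64(205), np.int64(205), np.int64(205), np.int64(203), np.int64(203), np.int64(202), np.int64(199), np.int64(197), np.int64(197), np.int64(199), np.int64(197), np.int64(201), np.int64(192), np.int64(131), np.int64(158), np.int64(158), np.int64(154), np.int64(156), np.int64(159), np.int64(161), np.int64(163), np.int64(138), np.int64(79), np.int64(112), np.int64(113), np.int64(113), np.int64(113), np.int64(113), np.int64(113), np.int64(112), np.int64(112)] | [np.int64(113), np.int64(113), np.int64(113), np.int64(114), np.int64(112), np.int64(114), np.int64(115), np.int64(113), np.int64(113), np.int64(106), np.int64(80), np.int64(87), np.int64(146), np.int64(159), np.int64(155), np.int64(156), np.int64(156), np.int64(158), np.int64(159), np.in
[... 6373 characters left out ...]
, (168, np.int64(158)), (169, np.int64(157)), (170, np.int64(158)), (171, np.int64(160)), (172, np.int64(158)), (173, np.int64(160)), (174, np.int64(160)), (175, np.int64(159)), (176, np.int64(159)), (177, np.int64(160)), (178, np.int64(155)), (179, np.int64(137)), (180, np.int64(131)), (181, np.int64(148)), (182, np.int64(150)), (183, np.int64(147)), (184, np.int64(140))]
bed edges [array([587.4,  66.9]), array([649.9,  79.7])]
jaw rubber top [array([608.3,   9.6]), array([650. ,  18.2])] jaw top corners [array([602.8,   5.3]), array([656. ,  16.3])]
fence ends near bed [629.4 172.5  54. ]
 [561.1 162.6  54. ]
ratchet [642.6 -75.   61. ]
barend [666.1 -71.3 103. ]
barend [614.4 -76.1 103. ]
```

```bash
python3 - <<'E'
from h import *
d=np.load("w2.npy",allow_pickle=True).item()
g=cv2.GaussianBlur(cv2.cvtColor(d["img"],cv2.COLOR_BGR2GRAY),(1,5),0).astype(int)
L=[];Rr=[]
for v in range(30,100,5):
    l=298+np.argmin(g[v,298:308]); q=372+np.argmin(g[v,372:386])
    L.append(p2w(d,l,v,16)[:2]); Rr.append(p2w(d,q,v,16)[:2])
for X in(L,Rr):
    X=np.array(X); p=np.polyfit(X[:,1],X[:,0],1); print("line yaw",np.degrees(-np.arctan(p[0])),np.polyval(p,71))
# baseplate outer edges
for z in(8,10):
    E=[[],[]]
    for v in range(30,130,5):
        b=g[v]; E[0].append(p2w(d,258+np.argmax(np.diff(b[258:275]))+.5,v,z)[:2]); E[1].append(p2w(d,400+np.argmin(np.diff(b[400:430]))+.5,v,z)[:2])
    for X in E:
        X=np.array(X); p=np.polyfit(X[:,1],X[:,0],1); print(z,"plate yaw",np.degrees(-np.arctan(p[0])),np.polyval(p,71))
for u in (318,340,363): print("jaw face", p2w(d,u,147,52)[:2].round(1), p2w(d,u,143.5,16)[:2].round(1))
E
```

```text
line yaw 10.606341355199977 586.6076912463865
line yaw 10.59846860418744 649.8210265797292
8 plate yaw 10.105527404126219 552.083876537996
8 plate yaw 10.190756363480352 684.1453334929669
10 plate yaw 10.10552740412623 552.4010816954857
10 plate yaw 10.190756363480801 683.7328954745833
jaw face [611.9  11.1] [610.8  11.9]
jaw face [628.6  14.5] [629.3  15.7]
jaw face [646.   18.1] [648.7  19.7]
```

>>> {"api": "step_arm", "payload": {
  "targets": [
    [[-4,36,0,0,0,-0.01],[-9,72,0,0,0,-0.023],[-13.5,109,-10,0,0,-0.023],[-13.5,109,-45,0,0,-0.023],[-13.5,109,-80,0,0,-0.023],[-13.5,109,-115,0,0,-0.023],[-13.5,109,-140,0,0,-0.023],[-13.5,109,-165,0,0,-0.023],[-13.5,109,-180,0,0,-0.023],[-13.5,109,-188,0,0,-0.023],[-13.5,109,-188,0,0,-0.023],[-13.5,109,-188,0,0,-0.023]]
  ]
}}

```text
time: 5.1
tool_pos: [618.6, 69.4, 62.9]
tcp_rot: [180.0, 0.0, 100.3]
ft_force: [1.5, 0.1, -1.4]
finger_gap: 49.4
grip_force: 33.0
```

```bash
python3 - <<'E'
from h import *
from bench import r,vision
d=vision.snapshot("wrist"); t=vision.snapshot("scene"); s=r.sense(); print(s["tool_pos"],s["tcp_rot"],s["ft_force"],d["eye"],d["attitude"])
c=cv2.resize(t["img"][235:345,235:445],None,fx=2.6,fy=2.6,interpolation=cv2.INTER_CUBIC)
a=np.zeros((600,800,3),np.uint8); a[:286,:546]=c; a[290:590,:800]=cv2.resize(d["img"],(800,600))[:300]
cv2.imwrite("pics/w3.png",a); np.save("w3.npy",d,allow_pickle=True)
E
```

```text
[619.75589727  69.74130564  64.41331818] [1.79822662e+02 2.91973801e-02 1.00336268e+02] [ 0.29820054  0.1911652  -2.71340899] [605.81945286 138.81084569 183.2447223 ] [-16.22588832   0.01839291  10.27998193]
```

View pics/w3.png

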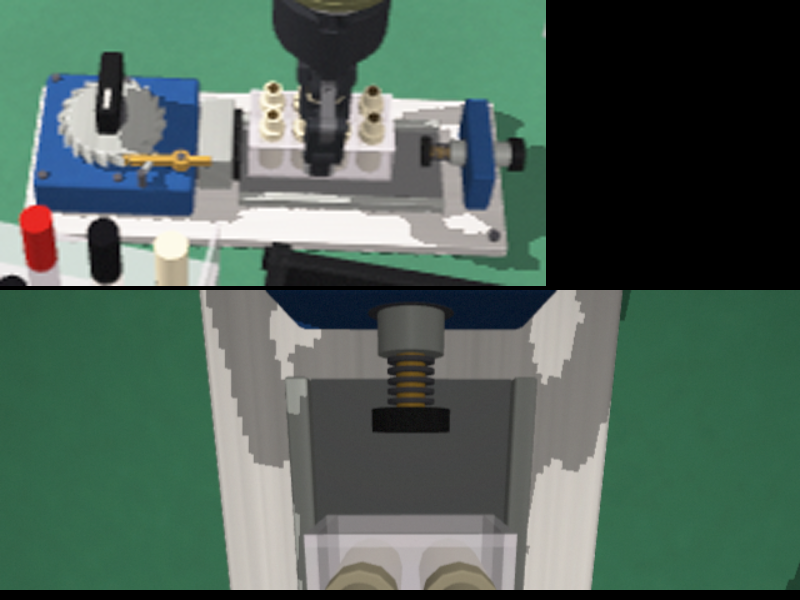

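The tray hangs just over the bed between the jaw and the stop, centred on the bed. The rubber tip's near edge is at wrist pixel (329,114) and the bed's far end at row ~70.

```bash
python3 - <<'E'
from h import *
d=np.load("w3.npy",allow_pickle=True).item()
a=np.radians(10.4); y=np.array([-np.sin(a),np.cos(a)]); x=np.array([np.cos(a),np.sin(a)]); o=np.array([618.6,68.9])
def b(u,v,z): q=p2w(d,u,v,z)[:2]-o; return (q@x).round(1),(q@y).round(1)
print("tip",b(329,113.6,45),b(329,113.6,34)); print("bed far end",b(329,70,16)); print("bed edges",b(250,110,16),b(410,110,16))
print("tray top front",b(244,195,36+34-14),b(413.5,195,56))
E
```

```text
tip (np.float64(0.2), np.float64(74.5)) (np.float64(0.3), np.float64(74.8))
bed far end (np.float64(0.3), np.float64(91.3))
bed edges (np.float64(-31.1), np.float64(76.6)) (np.float64(32.4), np.float64(76.5))
tray top front (np.float64(-27.0), np.float64(49.4)) (np.float64(27.2), np.float64(49.3))
```

>>> {"api": "step_arm", "payload": {
  "targets": [
    [[0,0,-4,0,0,0],[0,0,-7,0,0,0],[0,0,-9,0,0,0],[0,0,-11,0,0,0],[0,0,-12,0,0,0],[0,0,-13,0,0,0],[0,0,-14,0,0,0],[0,0,-15,0,0,0],[0,0,-15,0,0,0],[0,0,-15,0,0,0]]
  ]
}}

```text
time: 6.03
tool_pos: [618.6, 70.2, 47.9]
tcp_rot: [180.0, 0.0, 100.4]
ft_force: [-3.0, -0.2, 3.8]
finger_gap: 49.3
grip_force: 33.8
```

>>> {"api": "step_arm", "payload": {
  "targets": [
    [[0,0,1,0,0,0],[0,0,1,0,0,0],[0,0,1,0,0,0],[0,0,1,0,0,0],[0,0,1,0,0,0],[0,0,1,0,0,0],[0,0,1,0,0,0],[0,0,1,0,0,0]]
  ],
  "fingers": -1
}}

```text
time: 6.7
tool_pos: [618.3, 70.1, 48.2]
tcp_rot: [-180.0, -0.0, 100.4]
ft_force: [0.3, -0.7, -1.1]
finger_gap: 85.2
grip_force: 0.0
```

>>> {"api": "step_arm", "payload": {
  "targets": [
    [[0,0,5,0,0,0],[0,0,20,0,0,0],[0,0,45,0,0,0],[0,0,80,0,0,0],[0,0,120,0,0,0],[0,-35,160,0,0,0],[0,-70,195,0,0,0],[0,-100,205,0,0,0],[0,-110,205,0,0,0],[0,-110,205,0,0,0],[0,-110,205,0,0,0],[0,-110,205,0,0,0]]
  ]
}}

```text
time: 7.7
tool_pos: [618.0, -39.3, 252.7]
tcp_rot: [-179.9, -0.1, 100.4]
ft_force: [-0.4, 0.7, -0.3]
finger_gap: 85.6
grip_force: 0.0
```

```bash
python3 - <<'E'
from h import *
from bench import r,vision
d=vision.snapshot("wrist"); s=r.sense(); print(s["time"],s["tool_pos"],s["tcp_rot"],s["joint_pos"],s["ft_force"],s["wrist_torque"],d["eye"],d["attitude"])
cv2.imwrite("pics/w4.png",d["img"]); np.save("w4.npy",d,allow_pickle=True)
E
```

```text
7.75 [617.86908334 -38.81476997 252.25547036] [-1.79911271e+02 -5.82860462e-02  1.00413993e+02] [-8.35333931e+00  1.05249634e+01  8.20015747e+01  2.66644078e-02
  8.75762262e+01 -1.87685287e+01] [-0.47247664 -0.70291406 -0.21550278] [ 0.04414963 -0.00588303  0.03094795] [605.34336463  30.06405131 373.00404607] [-16.16775886   0.09292484  10.33128043]
```

View pics/w4.png

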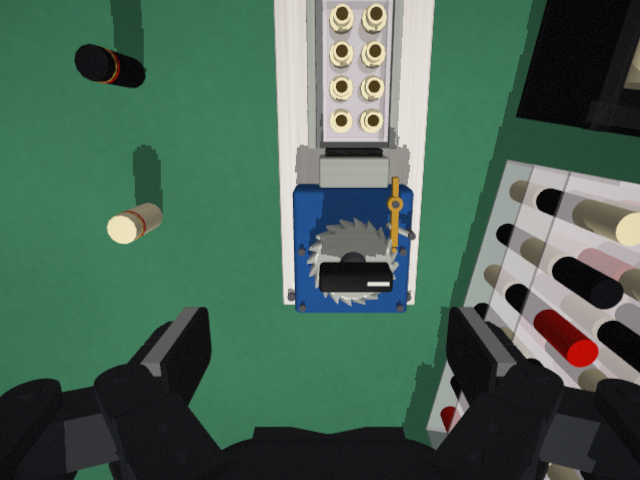

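The picture shows the tray standing on the bed between its rails, clear of the jaw at row ~148. The knob bar spans (320–392, 262–292), parallel to the bed's x, with the ratchet centre near (354,257).

```bash
python3 - <<'E'
from h import *
d=np.load("w4.npy",allow_pickle=True).item()
a=np.radians(10.4); y=np.array([-np.sin(a),np.cos(a)]); x=np.array([np.cos(a),np.sin(a)]); o=np.array([618.6,68.9])
def b(u,v,z): q=p2w(d,u,v,z)[:2]-o; return (q@x).round(1),(q@y).round(1)
g=cv2.cvtColor(d["img"],cv2.COLOR_BGR2GRAY).astype(int)
print("col340",g[255:300,340].tolist()); print("row285",g[285,312:326].tolist(),g[285,386:400].tolist())
for z in(75,103): print(z,"back edge",b(322,291,z),b(391,291,z),"front",b(322,264,z),b(391,262,z))
print("exp center px",w2p(d,[645.1,-75.7,103]),[w2p(d,np.r_[o-147*y+sx*27*x+sy*8*y,z]).round(1) for sx in(-1,1) for sy in(-1,1) for z in(75,103)])
from tray import tray
print(tray(d,[(342,17),(376,17),(342,52),(374,51),(341,87),(374,86),(341,121),(373,121)],72)[1:], o+y)
E
```

```text
col340 [109, 110, 110, 135, 148, 104, 51, 15, 16, 10, 17, 14, 14, 12, 13, 13, 13, 16, 19, 16, 22, 26, 29, 30, 28, 30, 33, 34, 36, 35, 36, 35, 36, 40, 40, 40, 51, 133, 181, 179, 177, 178, 157, 107, 103]
row285 [75, 76, 86, 128, 178, 170, 144, 45, 23, 33, 36, 41, 39, 36] [197, 197, 190, 149, 27, 23, 37, 72, 71, 72, 73, 73, 73, 74]
75 back edge (np.float64(-25.8), np.float64(-164.0)) (np.float64(29.7), np.float64(-164.0)) front (np.float64(-25.6), np.float64(-141.0)) (np.float64(28.6), np.float64(-139.4))
103 back edge (np.float64(-25.2), np.float64(-151.9)) (np.float64(25.0), np.float64(-151.9)) front (np.float64(-25.1), np.float64(-131.1)) (np.float64(24.0), np.float64(-129.6))
exp center px [356.73324633 284.7090018 ] [array([320.4, 280.6]), array([319.6, 294.9]), array([320.2, 261.6]), array([319.4, 274.4]), array([388.2, 280.6]), array([393.6, 294.9]), array([389. , 261.6]), array([394.6, 274.3])]
(array([618.2789104 ,  70.47444753]), np.float64(10.432450349091823)) [618.41948085  69.88357147]
```

>>> {"api": "step_arm", "payload": {
  "targets": [
    [[2,-3,0,0,0,0.12],[4,-6,0,0,0,0.24],[7,-9,0,0,0,0.36],[9,-12,-10,0,0,0.48],[11,-15,-20,0,0,0.6],[13,-18,-30,0,0,0.72],[16,-21,-40,0,0,0.84],[18,-24,-50,0,0,0.96],[20,-27,-60,0,0,1.08],[22,-30,-70,0,0,1.2],[24,-33,-80,0,0,1.32],[26,-34.8,-90,0,0,1.44]]
  ]
}}

```text
time: 8.75
tool_pos: [643.9, -73.2, 161.5]
tcp_rot: [180.0, -0.1, -176.7]
ft_force: [-0.2, -0.1, 0.2]
finger_gap: 85.8
grip_force: 0.0
```

>>> {"api": "step_arm", "payload": {
  "targets": [
    [[0,0,-10,0,0,0.1],[0,0,-20,0,0,0.131],[0,0,-35,0,0,0.131],[0,0,-50,0,0,0.131],[0,0,-60,0,0,0.131],[0,0,-65.3,0,0,0.131],[0,0,-65.3,0,0,0.131],[0,0,-65.3,0,0,0.131]]
  ]
}}

```text
time: 9.42
tool_pos: [644.3, -74.1, 97.9]
tcp_rot: [180.0, -0.0, -169.6]
ft_force: [-0.3, -0.1, -0.3]
finger_gap: 85.5
grip_force: 0.0
```

>>> {"api": "step_arm", "payload": {
  "targets": [
    [[0,0,0,0,0,0],[0,0,0,0,0,0],[0,0,0,0,0,0],[0,0,0,0,0,0],[0,0,0,0,0,0],[0,0,0,0,0,0],[0,0,0,0,0,0],[0,0,0,0,0,0],[0,0,0,0,0,0],[0,0,0,0,0,0]]
  ],
  "fingers": 1,
  "newtons": 40
}}

```text
time: 10.25
tool_pos: [644.5, -74.5, 98.5]
tcp_rot: [180.0, 0.0, -169.6]
ft_force: [-2.7, 1.3, 5.4]
finger_gap: 15.2
grip_force: 41.4
```

```bash
python3 - <<'E'
from bench import r
s=r.sense(); print({k:s[k] for k in s if k not in("qd","joint_efforts")})
E
```

```text
{'time': 10.25, 'joint_pos': array([-1.11256903e+01,  2.14951399e+01,  8.54527972e+01,  1.48683402e-02,
        7.30365762e+01, -1.11519348e+02]), 'tool_pos': array([644.48966267, -74.47658335,  98.486358  ]), 'tcp_rot': array([ 1.79992449e+02,  1.96238513e-02, -1.69610679e+02]), 'ft_force': array([-2.74459112,  1.28370724,  5.42742785]), 'wrist_torque': array([ 0.38625946,  0.43860144, -0.01168926]), 'grip_force': 41.40188810415566, 'finger_gap': 15.210686764646962}
```

>>> {"api": "step_arm", "payload": {
  "targets": [
    [[0,0,0,0,0,-0.08],[0,0,0,0,0,-0.19],[0,0,0,0,0,-0.3],[0,0,0,0,0,-0.41],[0,0,0,0,0,-0.52],[0,0,0,0,0,-0.63],[0,0,0,0,0,-0.74],[0,0,0,0,0,-0.85],[0,0,0,0,0,-0.96],[0,0,0,0,0,-1.07],[0,0,0,0,0,-1.18],[0,0,0,0,0,-1.29]]
  ]
}}

```text
time: 11.25
tool_pos: [644.5, -74.4, 98.5]
tcp_rot: [180.0, -0.0, 116.2]
ft_force: [-2.7, 3.0, 5.9]
finger_gap: 15.5
grip_force: 41.4
```

>>> {"api": "step_arm", "payload": {
  "targets": [
    [[0,0,0,0,0,-0.01],[0,0,0,0,0,-0.01],[0,0,0,0,0,-0.01]]
  ]
}}

```text
time: 11.5
tool_pos: [644.4, -74.4, 98.4]
tcp_rot: [180.0, -0.0, 115.9]
ft_force: [-2.6, 3.0, 5.6]
finger_gap: 15.3
grip_force: 41.4
```

```bash
cat > st.py <<'E'
from bench import r
import numpy as np
s=r.sense(); y=(s["tcp_rot"][2]+169.61)
y=-y%360
print("t",s["time"],"turned rad",np.radians(y).round(3),"f",s["ft_force"].round(1),"tau",s["wrist_torque"].round(3),"pos",s["tool_pos"].round(1),"gap",round(s["finger_gap"],1),"j6",s["joint_pos"][5].round(1))
E
python3 st.py
```

```text
t 11.5 turned rad 1.3 f [-2.6  3.   5.6] tau [0.404 0.445 0.052] pos [644.4 -74.4  98.4] gap 15.3 j6 -37.0
```

>>> {"api": "step_arm", "payload": {
  "targets": [
    [[0,0,0,0,0,0.02],[0,0,0,0,0,0.043],[0,0,0,0,0,0.043],[0,0,0,0,0,0.043]]
  ]
}}

```text
time: 11.83
tool_pos: [644.4, -74.4, 98.4]
tcp_rot: [180.0, -0.0, 118.4]
ft_force: [-2.5, 3.5, 5.3]
finger_gap: 15.2
grip_force: 41.4
```

```bash
python3 st.py
```

```text
t 11.8333 turned rad 1.257 f [-2.5  3.5  5.3] tau [0.391 0.571 0.005] pos [644.4 -74.4  98.4] gap 15.2 j6 -39.5
```

>>> {"api": "step_arm", "payload": {
  "targets": [
    [[0,0,0,0,0,0],[0,0,0,0,0,0],[0,0,0,0,0,0],[0,0,0,0,0,0]]
  ],
  "fingers": 0.4
}}

```text
time: 12.17
tool_pos: [644.2, -74.9, 97.7]
tcp_rot: [-180.0, -0.0, 118.3]
ft_force: [-0.4, -0.4, 0.0]
finger_gap: 25.2
grip_force: 0.0
```

>>> {"api": "step_arm", "payload": {
  "targets": [
    [[0,0,0,0,0,0],[0,0,0,0,0,0],[0,0,0,0,0,0],[0,0,0,0,0,0],[0,0,0,0,0,0],[0,0,0,0,0,0]]
  ],
  "fingers": 1
}}

```text
time: 12.67
tool_pos: [644.6, -74.8, 98.3]
tcp_rot: [180.0, 0.0, 118.4]
ft_force: [0.7, 0.2, 2.5]
finger_gap: 15.1
grip_force: 51.8
```

```bash
python3 st.py
```

```text
t 12.6667 turned rad 1.257 f [0.7 0.2 2.5] tau [-0.037 -0.083 -0.022] pos [644.6 -74.8  98.3] gap 15.1 j6 -39.5
```

>>> {"api": "step_arm", "payload": {
  "targets": [
    [[0,0,0,0,0,-0.05],[0,0,0,0,0,-0.1],[0,0,0,0,0,-0.15],[0,0,0,0,0,-0.15],[0,0,0,0,0,-0.15]]
  ]
}}

```text
time: 13.08
tool_pos: [644.5, -74.8, 98.2]
tcp_rot: [180.0, 0.0, 109.9]
ft_force: [1.8, -0.8, 4.1]
finger_gap: 15.4
grip_force: 51.9
```

```bash
python3 st.py
```

```text
t 13.0833 turned rad 1.406 f [ 1.8 -0.8  4.1] tau [-0.058 -0.031  0.028] pos [644.5 -74.8  98.2] gap 15.4 j6 -31.0
```

>>> {"api": "step_arm", "payload": {
  "targets": [
    [[0,0,0,0,0,-0.06],[0,0,0,0,0,-0.12],[0,0,0,0,0,-0.18],[0,0,0,0,0,-0.21],[0,0,0,0,0,-0.21],[0,0,0,0,0,-0.21]]
  ]
}}

```text
time: 13.58
tool_pos: [644.5, -74.8, 98.3]
tcp_rot: [180.0, 0.0, 97.9]
ft_force: [-0.5, -0.0, 5.2]
finger_gap: 15.1
grip_force: 52.0
```

```bash
python3 st.py
```

```text
t 13.5833 turned rad 1.615 f [-0.5 -0.   5.2] tau [-0.053  0.072  0.005] pos [644.5 -74.8  98.3] gap 15.1 j6 -19.0
```

>>> {"api": "step_arm", "payload": {
  "targets": [
    [[0,0,0,0,0,-0.05],[0,0,0,0,0,-0.1],[0,0,0,0,0,-0.104],[0,0,0,0,0,-0.104],[0,0,0,0,0,-0.104]]
  ]
}}

```text
time: 14.0
tool_pos: [644.5, -74.8, 98.3]
tcp_rot: [180.0, 0.0, 91.9]
ft_force: [-0.5, -0.4, 5.6]
finger_gap: 15.6
grip_force: 52.2
```

```bash
python3 st.py
```

```text
t 14.0 turned rad 1.718 f [-0.5 -0.4  5.6] tau [-0.017  0.114  0.013] pos [644.5 -74.8  98.3] gap 15.6 j6 -13.1
```

>>> {"api": "step_arm", "payload": {
  "targets": [
    [[0,0,0,0,0,-0.05],[0,0,0,0,0,-0.1],[0,0,0,0,0,-0.15],[0,0,0,0,0,-0.2],[0,0,0,0,0,-0.21],[0,0,0,0,0,-0.21],[0,0,0,0,0,-0.21]]
  ]
}}

```text
time: 14.58
tool_pos: [644.4, -74.8, 98.3]
tcp_rot: [180.0, 0.0, 79.9]
ft_force: [-0.9, -0.2, 5.1]
finger_gap: 15.1
grip_force: 52.2
```

```bash
python3 st.py
```

```text
t 14.5833 turned rad 1.928 f [-0.9 -0.2  5.1] tau [-0.067  0.194  0.051] pos [644.4 -74.8  98.3] gap 15.1 j6 -1.1
```

>>> {"api": "step_arm", "payload": {
  "targets": [
    [[0,0,0,0,0,-0.05],[0,0,0,0,0,-0.1],[0,0,0,0,0,-0.104],[0,0,0,0,0,-0.104],[0,0,0,0,0,-0.104]]
  ]
}}

```text
time: 15.0
tool_pos: [644.3, -74.7, 98.2]
tcp_rot: [-180.0, 0.0, 74.0]
ft_force: [-0.5, -0.3, 4.8]
finger_gap: 15.3
grip_force: 52.3
```

```bash
for i in 1; do python3 st.py; done
```

```text
t 15.0 turned rad 2.032 f [-0.5 -0.3  4.8] tau [-0.016  0.318  0.027] pos [644.3 -74.7  98.2] gap 15.3 j6 4.9
```

>>> {"api": "step_arm", "payload": {
  "targets": [
    [[0,0,0,0,0,-0.03],[0,0,0,0,0,-0.06],[0,0,0,0,0,-0.06],[0,0,0,0,0,-0.06]]
  ]
}}

```text
time: 15.33
tool_pos: [644.3, -74.7, 98.3]
tcp_rot: [-180.0, 0.0, 70.5]
ft_force: [-0.9, -0.4, 5.1]
finger_gap: 15.4
grip_force: 52.3
```

```bash
python3 st.py; python3 - <<'E'
from h import *
from bench import vision
t=vision.snapshot("scene")
cv2.imwrite("pics/s5.png",cv2.resize(t["img"][245:345,235:445],None,fx=3.8,fy=3.8,interpolation=cv2.INTER_CUBIC))
E
```

```text
t 15.3333 turned rad 2.092 f [-0.9 -0.4  5.1] tau [-0.049  0.238  0.118] pos [644.3 -74.7  98.3] gap 15.4 j6 8.3
```

View pics/s5.png

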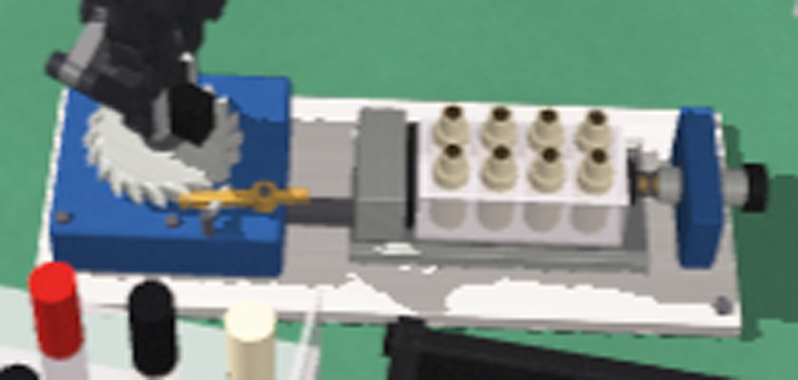

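The picture shows the tray between the jaw's rubber and the stop's tip, flat on the bed. I'll average the wrist torque to find the contact angle.

```bash
cat > av.py <<'E'
from bench import r,vision
import numpy as np
T=[];Y=[]
for i in range(12):
    vision.snapshot("scene"); s=r.sense(); T.append(s["wrist_torque"][2]); Y.append(s["tcp_rot"][2])
print("t",s["time"],"turned",np.radians((-(np.mean(Y)+169.61))%360).round(4),"tauz",np.mean(T).round(4),"+-",(np.std(T)/12**.5).round(4))
E
python3 av.py
```

```text
t 15.9833 turned 2.092 tauz 0.0676 +- 0.0078
```

>>> {"api": "step_arm", "payload": {
  "targets": [
    [[0,0,0,0,0,-0.05],[0,0,0,0,0,-0.1],[0,0,0,0,0,-0.148],[0,0,0,0,0,-0.148],[0,0,0,0,0,-0.148]]
  ]
}}

```text
time: 16.4
tool_pos: [644.3, -74.7, 98.2]
tcp_rot: [-180.0, 0.0, 62.0]
ft_force: [-2.3, 0.2, 6.2]
finger_gap: 15.6
grip_force: 52.3
```

```bash
python3 av.py
```

```text
t 17.0 turned 2.24 tauz 0.1261 +- 0.0065
```

>>> {"api": "step_arm", "payload": {
  "targets": [
    [[0,0,0,0,0,-0.05],[0,0,0,0,0,-0.1],[0,0,0,0,0,-0.104],[0,0,0,0,0,-0.104],[0,0,0,0,0,-0.104]]
  ]
}}

```text
time: 17.42
tool_pos: [644.3, -74.7, 98.3]
tcp_rot: [-180.0, 0.0, 56.1]
ft_force: [-1.0, -0.9, 6.3]
finger_gap: 15.0
grip_force: 52.4
```

```bash
python3 av.py
```

```text
t 18.0167 turned 2.3439 tauz 0.1697 +- 0.0077
```

The torque puts the contact at about 1.9–2.0 rad, after click 6. The second click after that is click 8 at 2.513 rad, which should give about 14–16 N.

>>> {"api": "step_arm", "payload": {
  "targets": [
    [[0,0,0,0,0,-0.04],[0,0,0,0,0,-0.08],[0,0,0,0,0,-0.12],[0,0,0,0,0,-0.16],[0,0,0,0,0,-0.2],[0,0,0,0,0,-0.215],[0,0,0,0,0,-0.215],[0,0,0,0,0,-0.215]]
  ]
}}

```text
time: 18.68
tool_pos: [644.2, -74.6, 98.3]
tcp_rot: [-180.0, 0.0, 43.8]
ft_force: [-2.3, 0.8, 5.8]
finger_gap: 15.6
grip_force: 52.5
```

```bash
python3 av.py
```

```text
t 19.2833 turned 2.5588 tauz 0.2388 +- 0.0082
```

>>> {"api": "step_arm", "payload": {
  "targets": [
    [[0,0,0,0,0,0.01],[0,0,0,0,0,0.02],[0,0,0,0,0,0.03],[0,0,0,0,0,0.04],[0,0,0,0,0,0.048],[0,0,0,0,0,0.055],[0,0,0,0,0,0.055],[0,0,0,0,0,0.055]]
  ]
}}

```text
time: 19.95
tool_pos: [644.2, -74.6, 98.2]
tcp_rot: [-180.0, 0.0, 46.9]
ft_force: [-0.6, -0.2, 6.8]
finger_gap: 15.0
grip_force: 52.4
```

```bash
python3 av.py
```

```text
t 20.55 turned 2.504 tauz 0.0838 +- 0.0066
```

>>> {"api": "step_arm", "payload": {
  "targets": [
    [[0,0,0,0,0,0.004],[0,0,0,0,0,0.008],[0,0,0,0,0,0.012],[0,0,0,0,0,0.012],[0,0,0,0,0,0.012]]
  ]
}}

```text
time: 20.97
tool_pos: [644.2, -74.7, 98.2]
tcp_rot: [-180.0, 0.0, 47.6]
ft_force: [-1.6, -0.0, 6.1]
finger_gap: 15.2
grip_force: 52.4
```

```bash
python3 av.py
```

```text
t 21.5667 turned 2.4924 tauz -0.1723 +- 0.0058
```

The torque changed sign over 0.012 rad, so the pawl holds the load. I'll unload the fingers and let go.

>>> {"api": "step_arm", "payload": {
  "targets": [
    [[0,0,0,0,0,-0.004],[0,0,0,0,0,-0.008],[0,0,0,0,0,-0.008]]
  ]
}}

```text
time: 21.82
tool_pos: [644.2, -74.7, 98.3]
tcp_rot: [-180.0, 0.0, 47.1]
ft_force: [-2.1, -0.3, 6.3]
finger_gap: 15.1
grip_force: 52.4
```

>>> {"api": "step_arm", "payload": {
  "targets": [
    [[0,0,0,0,0,0],[0,0,0,0,0,0],[0,0,0,0,0,0],[0,0,0,0,0,0],[0,0,0,0,0,0],[0,0,0,0,0,0]]
  ],
  "fingers": 0
}}

```text
time: 22.32
tool_pos: [644.2, -74.6, 97.7]
tcp_rot: [-180.0, 0.0, 47.0]
ft_force: [-0.9, -0.5, 0.0]
finger_gap: 42.9
grip_force: 0.0
```

>>> {"api": "step_arm", "payload": {
  "targets": [
    [[0,0,10,0,0,0],[0,0,30,0,0,0],[0,0,60,0,0,0],[0,0,95,0,0,0],[0,0,130,0,0,0],[-20,-20,150,0,0,0],[-50,-40,160,0,0,0],[-80,-50,160,0,0,0],[-100,-60,160,0,0,0],[-100,-60,160,0,0,0],[-100,-60,160,0,0,0]]
  ]
}}

```text
time: 23.23
tool_pos: [543.9, -135.3, 259.3]
tcp_rot: [179.9, -0.0, 46.9]
ft_force: [0.4, 0.6, 0.2]
finger_gap: 43.1
grip_force: 0.0
```

```bash
python3 - <<'E'
from h import *
from bench import vision
t=vision.snapshot("scene"); u=vision.snapshot("top")
a=np.vstack([cv2.resize(t["img"][245:345,235:445],(630,300),interpolation=cv2.INTER_CUBIC),cv2.resize(u["img"][195:295,210:420],(630,300),interpolation=cv2.INTER_CUBIC)])
cv2.imwrite("pics/s6.png",a)
E
```

```text
(no output)
```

View pics/s6.png

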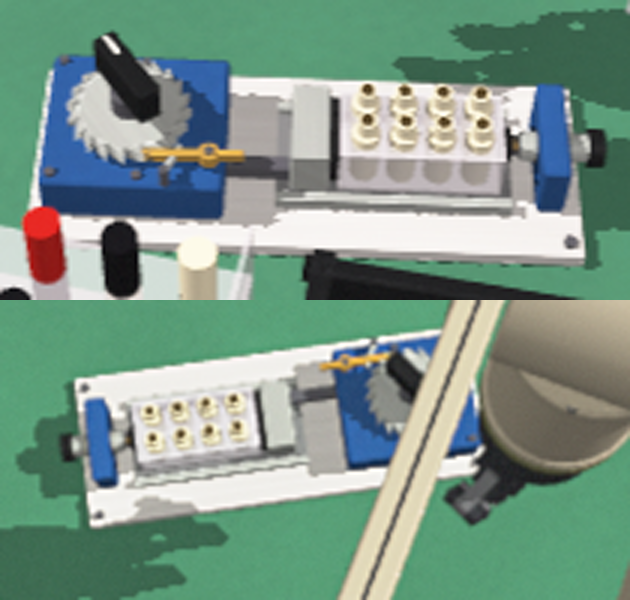

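Both views show the tray flat and clamped between jaw and stop. The knob bar is held at its turned angle and the arm is clear.

```bash
python3 -c "
from bench import r
print(r.hand_in())"
```

```text
the job is handed in; nothing more can be done
None
```

I set the tray flat on the bed and clamped it at click 8 (2.51 rad), the second click after it met the stop. The knob was eased back onto the pawl and let go, and the job is handed in. The clamp force should be about 14–16 N, estimated from knob torque rather than measured directly; the hand-in gave no verdict.

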